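# Lay the side table for one

### The job

Lay the little table: set the wooden coaster on the table midway between the middle of the leaf-shaped plate and the middle of the soup bowl, and stand the steel tumbler upright on the centre of the coaster. Stand the small steel cup upright in the middle of the leaf plate, and lay the serving spoon on the table midway between the plate and the wooden box, bowl side up, parallel to the plate's length (either way round) with the spoon's middle level with the plate's middle. Leave the plate, the soup bowl, the salt shaker, the jar and the closed tin where they stand.

Things in the scene. Friction and masses are not known exactly. Their poses are not given: they have to be found in the camera images.
- coaster: Round plain wooden coaster, a flat disc of 62 mm diameter, 16 mm thick, about 40 g, lying flat on the table. Origin: centre of its underside; z up.
- tumbler: Tall open steel tumbler, 90 mm high, standing upright; outside diameter 48 mm at the foot, 50 mm at 85 mm height, 53 mm at the lip; wall 3 mm; about 110 g. Origin: centre of its underside; z up its axis.
- katori: Small low open steel cup (katori) with straight sides, 38 mm high, outside diameter 58 mm (52 mm at the foot), wall 3 mm, about 80 g, upright. Origin: centre of its underside; z up its axis.
- spoon: Steel serving spoon lying on the table, 175 mm long along its x axis. Origin: on the table under the middle of its length; +x points to the spoon's round bowl (50 mm across, 14 mm high, centred at x = +59 mm), -x to the handle. The straight handle between x = -70 and +35 mm is 12 mm wide (along y) and 7 mm thick, its underside 6 mm and its top 13 mm above the table; a foot 16 mm wide and 13 mm high ends it at x = -90 mm. About 90 g, centre of mass near x = -4 mm. z up.
- plate: Banana-leaf-shaped steel plate, loose, about 0.5 kg, with a short stem at one end and a pointed tip at the other; 220 mm long (x axis, +x to the tip, which points roughly away from the robot; the stem adds 22 mm at -x), 112 mm wide (y axis). Floor 4 mm thick, so its upper face is 4 mm above the table; rolled rim 9 mm high. Origin: centre of its underside, at half its length and half its width.
- bowl: Round white ceramic soup bowl, loose, 120 mm diameter at the rim, 52 mm high, about 0.4 kg. It stands on one side of the plate (left or right by chance), its centre 265 to 290 mm from the plate's and roughly level with the plate's middle. Origin: centre of its underside.
- box: Wooden box with a sliding lid that stops against a small brass press button, 130 mm (x) by 100 mm (y), 51 mm high, 57 mm at the button; it does not move. It stands on the other side of the plate from the soup bowl, its centre 265 to 290 mm from the plate's, its length within about 6 degrees of the plate's. Origin: centre of its underside.
- salt: White ceramic salt shaker with a steel top, 42 mm diameter, 63 mm high, standing among the things to be moved. Not part of the job. Origin: centre of its underside.
- jar: Amber glass jar with a steel cap, 60 mm diameter, 85 mm high, at the outer edge of the work. Not part of the job. Origin: centre of its underside.
- tin: Plain closed steel tin, 56 mm diameter, 60 mm high, at the outer edge of the work, on the other side from the jar. Not part of the job. Origin: centre of its underside.
Not all that is in view belongs to the job. Of the things that look like the spoon, the middle-sized one is meant.

How it is judged:
At the end, for the whole second after the job is handed in: Coaster and spoon lie on the table, each under 160 mm from the centres of both its neighbours, within 28 mm of level with the plate's middle; spoon parallel to plate in 0.2 rad; tumbler upright on coaster within 10 mm; cup upright on plate within 15 mm of centre; all at rest (horizontal distance between each of coaster, spoon and plate below 0.16 m and horizontal distance between coaster and bowl below 0.16 m and x of coaster in the frame of plate between -0.028 and 0.028 m and height (world z) of coaster below 0.004 m and angle between coaster's own z axis and vertical below 0.06 rad and horizontal distance between tumbler and coaster below 0.01 m and z of tumbler in the frame of coaster between 0.012 and 0.02 m and angle between each of tumbler, katori's own z axis and vertical below 0.08 rad and horizontal distance between katori and plate below 0.015 m and z of katori in the frame of plate between 0.001 and 0.008 m and horizontal distance between spoon and box below 0.16 m and x of spoon in the frame of plate between -0.028 and 0.028 m and height (world z) of spoon below 0.005 m and angle between spoon's own z axis and vertical below 0.15 rad and angle between the x axis of spoon and the x axis of plate, either way round below 0.2 rad and linear speed of each of coaster, tumbler, katori, spoon, plate, bowl below 0.02 m/s and angular speed of each of coaster, tumbler, katori, spoon, plate, bowl below 0.2 rad/s); the robot touches nothing.
It fails at once if the leaf plate is shifted by more than 20 mm (distance of plate from where it was at the start of the episode above 0.02 m).
It fails at once if the soup bowl is shifted by more than 20 mm (distance of bowl from where it was at the start of the episode above 0.02 m).
It fails at once if the salt shaker is shifted by more than 20 mm (distance of salt from where it was at the start of the episode above 0.02 m).
It fails at once if the jar is shifted by more than 20 mm (distance of jar from where it was at the start of the episode above 0.02 m).
It fails at once if the tin is shifted by more than 20 mm (distance of tin from where it was at the start of the episode above 0.02 m).
It also fails if it takes over 106 s, if anything falls off the work surface, if the arm or the gripper's body presses on something with over 40 N, if the wrist force passes 120 N, or if a joint passes its speed limit or range.

### The arm

A 7-joint arm with a two-finger parallel gripper is mounted at the origin on the work surface. World frame = base frame: x ahead of the robot, y to its left, z up, the work surface at z = 0. Lengths are in m, angles in rad, forces in N, time in s.
With the tool pointing down it reaches from about 0.35 to 0.9 m from the base axis. Payload 8.1 kg.
Tool frame: the origin (TCP) lies at the very end of the fingers, on their centre line; the grasp point (between the pads) lies 19 mm behind it (arm.grip_depth is the distance from the TCP to the grasp point, in m); x points along the fingers, z is the direction in which the jaws open and shut, and the axes are right-handed (so a half turn about x gives the same grasp; the last joint's range is limited). The gripper opens to 92 mm and grips with 3 to 60 N. Pads are 19 mm wide; open, the fingers measure 130 mm over their backs; the gripper's body (75 mm by 190 mm) begins 47 mm behind the grasp point.
Start: joints at [-0.103, 0.434, 0.025, 1.573, -0.012, 1.134, -0.075], TCP at [0.625, -0, 0.227] pointing down, gripper open.
Joint ranges: [-2.62, 2.62], [-0.44, 2.09], [-1.27, 1.32], [0.08, 2.57], [-1.32, 4.46], [0.12, 2], [-2.74, 2.74]. Speed limits (rad/s): [2.22, 2.22, 3.01, 3.01, 3.14, 3.14, 3.14].

### API

Orientations are given as a rotation vector (axis times angle).
In Python, from cell import status, cams, arm gives the robot as it stands. The module is installed in compiled form; this text tells all that it offers.
- The arm moves only by the tool step_arm, never from a script. Its argument "rows" is a list of rows, each a list of 7 numbers: the gripper command: -1 is fully open, 1 is shut, values between are in proportion, then the shift along the tool's x, y, z as a fraction of full scale, then the turn, a rotation vector about the tool's x, y, z as a fraction of full scale. In form: [[grip, x, y, z, rx, ry, rz], ...]. A call has 1 to 12 rows; each row is the pose to reach, as a shift and turn from the pose commanded when the call began, along the tool's axes at that moment; what a row does not reach only later rows make up. Full scale, the value 1, is 80 cm for a shift and 60 degrees for a turn. A row lasts 1/12 s, in which the tool goes at most 41.7 mm and 7.16 degrees, less where a joint would pass 70% of its speed; a pose out of reach is approached as far as the arm can. A call with a number of a shift or a turn outside -1 to 1 is refused whole. A call with a gripper value outside its range is refused whole. The fingers move at their own pace and stop on an object; "newtons" is the grip in N (left out, the last holds). Time passes only in rows, so rows that repeat a pose let the fingers close. It gives the time, the measured TCP pose, the force and the opening at its end, in the units of the state.
- status.observe(): the state, without advancing time (a new reading comes with each control period).
- cams.get_image(name): name is "scene" or "side" or "wrist"; returns a dict with "pixels" (384x512x3 uint8, red, green, blue), "range_z" (384x512 float32, m along the optical axis (not along the pixel's ray), 0 where there is no reading), "camera_matrix" (3x3 intrinsics, pixels), "eye" and "attitude" of the camera in the world; the wrist camera has in their place "tool_from_camera" (4x4, takes a point from camera to tool coordinates, whose origin is the TCP and whose axes are the tool frame's). Camera axes: x right, y down, z forward; pixel columns grow to the right and rows downward; lengths in m; the calibration is good to about 2 mm. The wrist camera is an equidistant fisheye: a pixel r from the principal point sees the ray r / f radians off the axis. A picture is of the moment at which its call begins: read the wrist's pose just before it.
- arm.sign_off(): hands the job in, once; it reports no verdict.
The state is a dict: "clock": time; "joints": joint angles; "dq": joint speeds; "joint_efforts": joint torques, N m; "position": TCP position; "ee_rot": TCP orientation; "force": force on the tool from outside, world axes, zero at the start; "ft_torque": the same for the moment, N m; "width": opening from 0.0 (shut) to 1.0 (fully open).
Only numpy, scipy, OpenCV 4.12 (cv2) and the standard library are available. Lean on these libraries where they do the work, as an engineer would, in place of code of your own. Each camera call takes 0.05 s, during which the arm holds its last target.

## Working session

There is one attempt and no reset: what is moved stays moved. The work goes in short steps, Python scripts to look and compute and a tool call to move; the robot and the scene stay as the last step left them, time stands still between calls to the robot, and variables do not carry over. Pictures are saved under pics/ and viewed, and the job is handed in when it is done.

Besides the shell and the picture viewer there is one more tool, called after "Request:" as name(argument=value, ...), one argument or row to a line, values as JSON. step_arm: Moves the arm, as the interface text tells. Its arguments: {"type":"object","properties":{"rows":{"type":"array","items":{"type":"array","items":{"type":"number"}}},"newtons":{"type":"number"}},"required":["rows"]}

```bash
mkdir -p pics; ls; python3 - <<'E'
from cell import status,cams,arm
import cv2,numpy as np
s=status.observe();print(s)
for n in ["scene","side","wrist"]:
    d=cams.get_image(n)
    cv2.imwrite(f"pics/{n}0.png",cv2.resize(d["pixels"][:,:,::-1],None,fx=1.5,fy=1.5))
    np.savez(f"{n}0.npz",**d)
    print(n,d["camera_matrix"],d.get("eye"),d.get("attitude"),d.get("tool_from_camera"))
print(arm.grip_depth,status.observe()["clock"])
E
```

```text
pics
{'clock': 0.0, 'joints': array([-0.10258629,  0.43521458,  0.0249439 ,  1.57410132, -0.01162267,
        1.13401298, -0.07507745]), 'dq': array([-0.00015074,  0.00016081,  0.00189311, -0.00040445, -0.00010281,
       -0.00052454, -0.00038384]), 'joint_efforts': array([ 3.89017032e-04, -6.67853522e+01,  9.84863900e-01, -3.14464223e+01,
       -6.05165795e-02,  4.27553023e-02,  1.12382318e-04]), 'position': array([ 6.24478094e-01, -4.21424464e-05,  2.25948226e-01]), 'ee_rot': array([-5.26789224e-05,  1.57238382e+00, -1.22202370e-04]), 'force': array([-1.66317271,  0.83968323, -0.58923624]), 'ft_torque': array([-0.00643983,  0.00741431, -0.02424476]), 'width': 1.0065079940816344}
scene [[410.22662085   0.         253.93194525]
 [  0.         410.22662085 204.06044584]
 [  0.           0.           1.        ]] [ 1.24773782 -0.2476502   0.87169508] [-1.93150358 -1.44835506  0.61164007] None
side [[471.1628198    0.         252.67215184]
 [  0.         471.1628198  200.40284651]
 [  0.           0.           1.        ]] [ 0.22344847 -0.92207403  1.04625875] [-2.36781424  0.23552161 -0.09521499] None
wrist [[297.31863964   0.         254.53420615]
 [  0.         297.31863964 195.19432681]
 [  0.           0.           1.        ]] None None [[-9.42870120e-04 -2.54074727e-01  9.67184131e-01 -1.56225176e-01]
 [-2.32294938e-04 -9.67184480e-01 -2.54075045e-01  6.83891944e-02]
 [ 9.99999529e-01 -4.64231746e-04  8.52909073e-04 -3.12362041e-04]
 [ 0.00000000e+00  0.00000000e+00  0.00000000e+00  1.00000000e+00]]
0.0188 0.15
```

View pics/scene0.png

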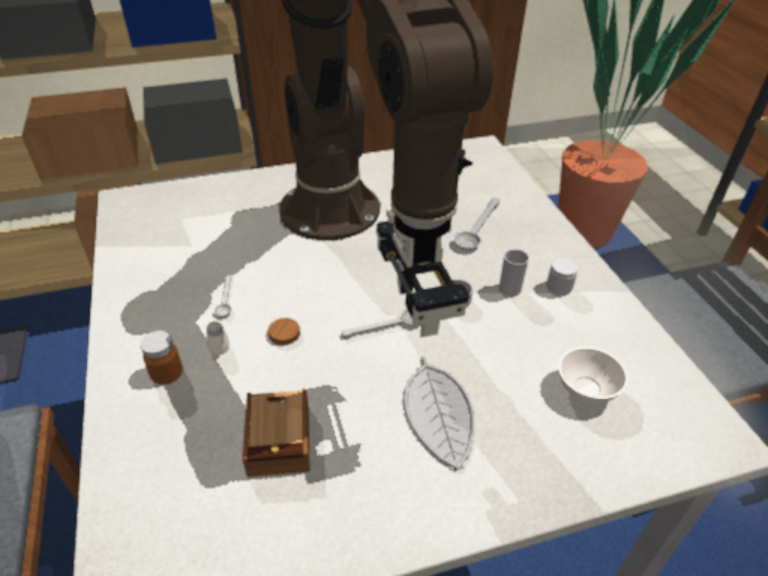

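View pics/side0.png

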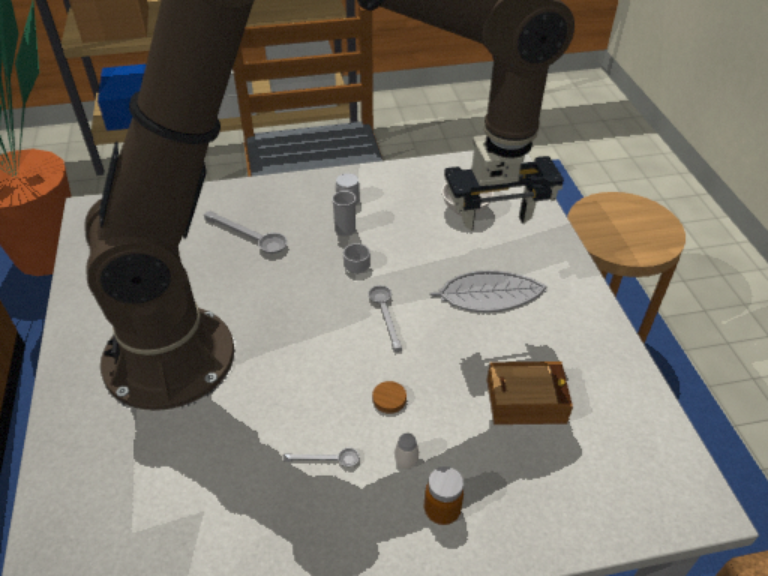

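View pics/wrist0.png

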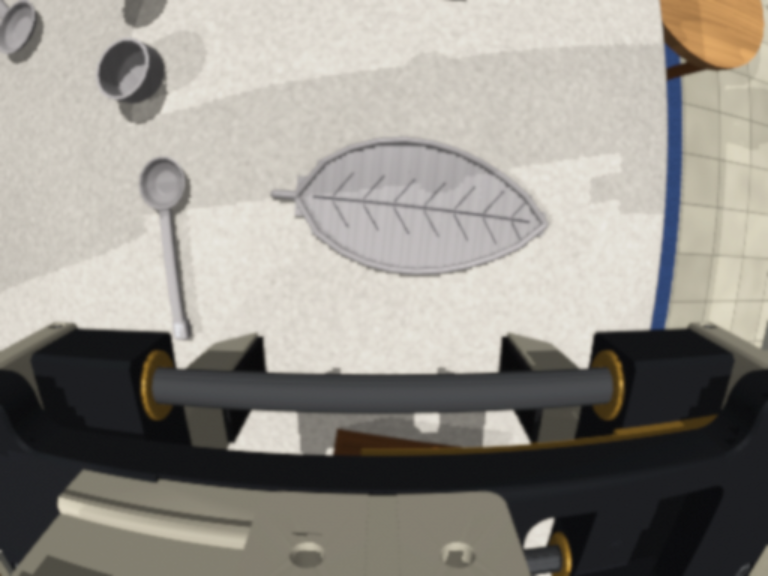

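The side view shows everything: three spoons (small at 320,458; mid at 390,315; large at 245,232), coaster (389,396), tumbler (345,213), katori (357,258), tin (347,190), plate (490,290), box (530,393), salt (406,450), jar (444,495). The soup bowl is behind the gripper there, but clear in the scene view at (592,375).

```bash
cat > h.py <<'E'
import numpy as np,cv2
from scipy.spatial.transform import Rotation as R
def load(n): return dict(np.load(n,allow_pickle=True))
def cloud(d):
    K=d["camera_matrix"];h,w=d["range_z"].shape
    u,v=np.meshgrid(np.arange(w),np.arange(h))
    z=d["range_z"];P=np.stack([(u-K[0,2])/K[0,0]*z,(v-K[1,2])/K[1,1]*z,z],-1)
    W=P@R.from_rotvec(d["attitude"]).as_matrix().T+d["eye"]
    W[z<=0]=np.nan
    return W
def ray(d,uv,zp):
    K=d["camera_matrix"];uv=np.atleast_2d(np.asarray(uv,float))
    r=np.stack([(uv[:,0]-K[0,2])/K[0,0],(uv[:,1]-K[1,2])/K[1,1],np.ones(len(uv))],-1)@R.from_rotvec(d["attitude"]).as_matrix().T
    t=(zp-d["eye"][2])/r[:,2]
    return d["eye"]+r*t[:,None]
E
python3 - <<'E'
from h import *
for n in ["side","scene"]:
    d=load(n+"0.npz");W=cloud(d);z=W[...,2]
    m=(W[...,0]>0.2)&(W[...,0]<1.05)&(abs(W[...,1])<.6)
    t=m&(abs(z)<.01);print(n,"table z",np.median(z[t]),np.std(z[t]))
    mm=(m&(z>0.005)&(z<0.12)).astype(np.uint8)
    k,l,st,c=cv2.connectedComponentsWithStats(mm)
    for i in range(1,k):
        if st[i,4]<40: continue
        p=W[l==i]
        print(i,"px",c[i].round(),"n",st[i,4],"min",p.min(0).round(3),"max",p.max(0).round(3),"mean",p.mean(0).round(3))
E
```

```text
side table z -0.0016144636752115638 0.0024776171931199056
3 px [230. 135.] n 585 min [0.364 0.269 0.005] max [0.441 0.432 0.091] mean [0.397 0.325 0.054]
5 px [299. 133.] n 91 min [0.619 0.271 0.01 ] max [0.658 0.361 0.055] mean [0.634 0.313 0.037]
14 px [182. 161.] n 130 min [0.2   0.236 0.005] max [0.253 0.302 0.021] mean [0.226 0.275 0.011]
18 px [237. 171.] n 259 min [0.366 0.145 0.005] max [0.422 0.208 0.042] mean [0.395 0.176 0.023]
32 px [297. 194.] n 53 min [0.528 0.013 0.005] max [0.588 0.088 0.012] mean [0.559 0.053 0.007]
52 px [257. 209.] n 219 min [ 0.4   -0.079  0.005] max [0.447 0.097 0.017] mean [0.426 0.014 0.01 ]
112 px [352. 261.] n 2105 min [ 0.558 -0.299  0.005] max [ 0.703 -0.173  0.06 ] mean [ 0.626 -0.246  0.042]
115 px [259. 264.] n 371 min [ 0.359 -0.216  0.005] max [ 0.42  -0.151  0.021] mean [ 0.389 -0.187  0.014]
120 px [271. 300.] n 295 min [ 0.373 -0.331  0.005] max [ 0.41  -0.298  0.064] mean [ 0.39  -0.319  0.04 ]
121 px [217. 304.] n 174 min [ 0.201 -0.309  0.005] max [ 0.315 -0.268  0.015] mean [ 0.261 -0.284  0.008]
124 px [296. 330.] n 828 min [ 0
[... 645 characters left out ...]
in [ 0.4   -0.079  0.005] max [0.447 0.068 0.017] mean [ 0.428 -0.005  0.011]
10 px [189. 220.] n 305 min [ 0.357 -0.214  0.005] max [ 0.423 -0.153  0.02 ] mean [ 0.395 -0.184  0.014]
12 px [144. 225.] n 262 min [ 0.382 -0.33   0.005] max [ 0.416 -0.29   0.063] mean [ 0.404 -0.309  0.038]
15 px [107. 238.] n 724 min [ 0.402 -0.437  0.006] max [ 0.463 -0.379  0.088] mean [ 0.445 -0.406  0.058]
19 px [394. 249.] n 1262 min [0.62  0.255 0.005] max [0.74  0.374 0.055] mean [0.67  0.326 0.031]
20 px [293. 277.] n 426 min [ 0.53  -0.016  0.005] max [0.769 0.101 0.013] mean [0.663 0.041 0.008]
39 px [183. 289.] n 2302 min [ 0.561 -0.296  0.005] max [ 0.707 -0.175  0.058] mean [ 0.647 -0.237  0.044]
```

```bash
python3 - <<'E'
from h import *
def rect(p):
    return cv2.minAreaRect(p.astype(np.float32))
C={}
for n in ["side","scene"]:
    d=load(n+"0.npz");W=cloud(d);z=W[...,2]+(0.0016 if n=="side" else .0005)
    def sel(x0,x1,y0,y1,z0,z1):
        m=(W[...,0]>x0)&(W[...,0]<x1)&(W[...,1]>y0)&(W[...,1]<y1)&(z>z0)&(z<z1)
        k,l,st,c=cv2.connectedComponentsWithStats(m.astype(np.uint8)); 
        return W[m],m
    p,m=sel(.5,.8,-.1,.15,.0045,.013)
    print(n,"plate",len(p),rect(p[:,:2]*1000)); C[n+"plate"]=p
    p,_=sel(.5,.8,-.33,-.13,.04,.07); print("box",rect(p[:,:2]*1000))
    p,_=sel(.37,.47,-.11,.12,.005,.016); print("spoon",rect(p[:,:2]*1000)); C[n+"spoon"]=p
    p,_=sel(.58,.8,.2,.4,.045,.06); print("bowlrim",cv2.minEnclosingCircle(p[:,:2].astype(np.float32)))
    p,_=sel(.34,.45,-.24,-.14,.011,.02); print("coaster",cv2.minEnclosingCircle(p[:,:2].astype(np.float32)))
    p,_=sel(.34,.45,.12,.23,.031,.045); print("katori",cv2.minEnclosingCircle(p[:,:2].astype(np.float32)))
    p,_=sel(.34,.45,.25,.35,.078,.1); print("tumbler",cv2.minEnclosingCircle(p[:,:2].astype(np.float32)))
    p,_=sel(.15,.35,.2,.45,.005,.03); print("bigspoon",rect(p[:,:2]*1000)) if len(p) else 0
    p,_=sel(.15,.35,-.34,-.24,.004,.03); print("smallspoon",rect(p[:,:2]*1000)) if len(p) else 0
# top-down plot of points, spoon & plate
img=np.full((600,600,3),255,np.uint8)
for k,col in (("sideplate",(0,0,255)),("sceneplate",(255,0,0)),("sidespoon",(0,0,255)),("scenespoon",(255,0,0))):
    for q in C[k]:
        cv2.circle(img,(int((.15-q[1])*2000+20),int((.8-q[0])*1400+20)),2,col,-1)
cv2.imwrite("pics/top.png",img)
d=load("side0.npz")
cv2.imwrite("pics/sidecrop.png",cv2.resize(d["pixels"][170:220,280:375,::-1],None,fx=8,fy=8,interpolation=cv2.INTER_CUBIC))
E
```

```text
side plate 687 ((653.5297241210938, 22.925186157226562), (240.6483612060547, 298.0036315917969), 86.85932159423828)
box ((631.1573486328125, -234.9354705810547), (105.39659118652344, 130.95321655273438), 79.16887664794922)
spoon ((425.1029357910156, 6.836021423339844), (70.81182098388672, 203.65106201171875), 11.498332977294922)
bowlrim ((0.6758436560630798, 0.3133067190647125), 0.05954720452427864)
coaster ((0.3892480731010437, -0.18433180451393127), 0.03193243592977524)
katori ((0.3940281569957733, 0.17707382142543793), 0.03097354993224144)
tumbler ((0.3864970803260803, 0.299806147813797), 0.03047127276659012)
bigspoon ((244.15789794921875, 326.1956787109375), (244.09625244140625, 187.6360626220703), 84.83283996582031)
smallspoon ((248.49163818359375, -290.76922607421875), (196.5013885498047, 96.75796508789062), 0.5116280317306519)
scene plate 1069 ((657.515869140625, 7.324729919433594), (251.66419982910156, 197.4988250732422), 1.8390620946884155)
box ((632.0890502929688, -235.26193237304688), (100.24545288085938, 135.11785888671875), 79.63208770751953)
spoon ((428.7031555175781, -5.562599182128906), (47.63600540161133, 149.64222717285156), 3.8335347175598145)
bowlrim ((0.6789912581443787, 0.31441330909729004), 0.061421360820531845)
coaster ((0.39041227102279663, -0.1836078017950058), 0.03339778631925583)
katori ((0.3960844576358795, 0.182247132062912), 0.028107017278671265)
tumbler ((0.3901798725128174, 0.2979092299938202), 0.028447434306144714)
bigspoon ((227.97781372070312, 285.5704345703125), (94.17955017089844, 187.71551513671875), 69.85562133789062)
smallspoon ((235.54449462890625, -295.41424560546875), (160.69595336914062, 73.97373962402344), 10.05638313293457)
```

View pics/top.png

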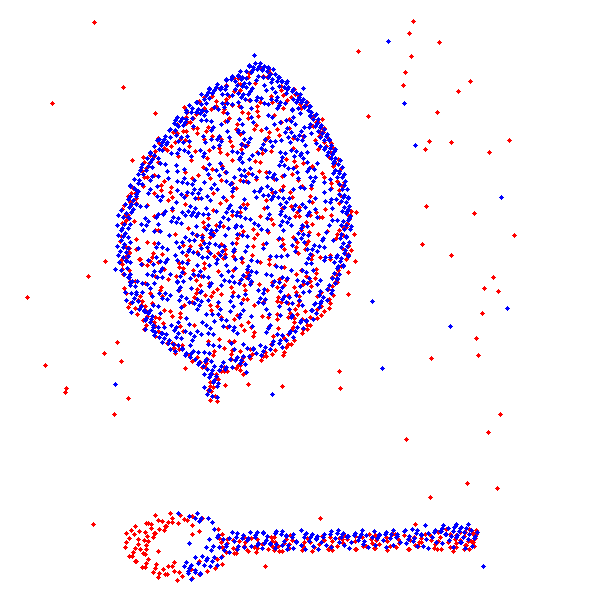

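View pics/sidecrop.png

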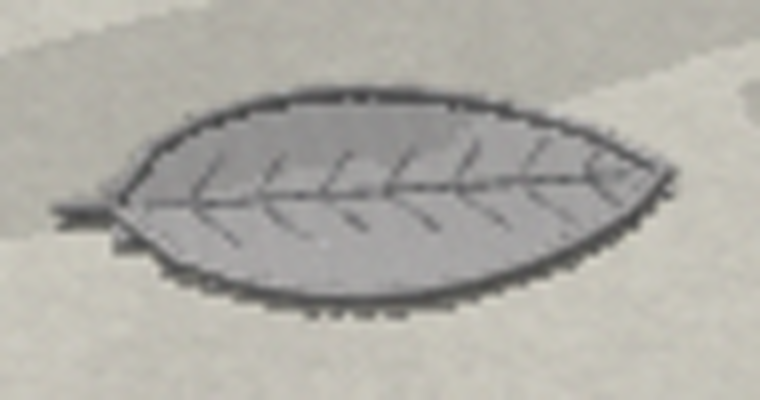

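Pictures show the plate with stem end at (0.529,0.054) and tip at (0.770,0.031), so centre about (0.660,0.042) with yaw −0.095; length 242 mm matches. The spoon measures 177 mm (the mid one), middle about (0.4275,0.0095). Bowl is 272 mm and box 279 mm from the plate, both within range. Starting with the coaster at (0.390,−0.184).

Request:
step_arm(
  rows=[
    [-1,0.157,-0.23,-0.293,0,0,0],
    [-1,0.157,-0.23,-0.293,0,0,0],
    [-1,0.157,-0.23,-0.293,0,0,0],
    [-1,0.157,-0.23,-0.293,0,0,0],
    [-1,0.157,-0.23,-0.293,0,0,0],
    [-1,0.157,-0.23,-0.293,0,0,0],
    [-1,0.157,-0.23,-0.293,0,0,0],
    [-1,0.157,-0.23,-0.293,0,0,0],
    [-1,0.157,-0.23,-0.293,0,0,0],
    [-1,0.157,-0.23,-0.293,0,0,0],
    [-1,0.157,-0.23,-0.293,0,0,0],
    [-1,0.157,-0.23,-0.293,0,0,0],
  ],
  newtons=20,
)

```text
clock: 1.15
position: [0.3921, -0.1835, 0.1016]
ee_rot: [-0.001, 1.569, 0.001]
force: [-0.1, 0.5, -0.2]
width: 1.002
```

Request:
step_arm(
  rows=[
    [-1,0.05,0,-0.002,0,0,0],
    [-1,0.08,0,-0.002,0,0,0],
    [-1,0.1,0,-0.002,0,0,0],
    [-1,0.115,0,-0.002,0,0,0],
    [-1,0.123,0,-0.002,0,0,0],
    [-1,0.123,0,-0.002,0,0,0],
    [-1,0.123,0,-0.002,0,0,0],
    [-1,0.123,0,-0.002,0,0,0],
  ],
)

```text
clock: 1.82
position: [0.3899, -0.184, 0.0035]
ee_rot: [-0.001, 1.569, 0.0]
force: [-0.1, 0.2, 0.0]
width: 0.999
```

```bash
cat > look.py <<'E'
import sys
from cell import status,cams
from h import *
k=sys.argv[1]
for n in sys.argv[2:]:
    d=cams.get_image(n);np.savez(f"{n}{k}.npz",**d)
    cv2.imwrite(f"pics/{n}{k}.png",cv2.resize(d["pixels"][:,:,::-1],None,fx=1.5,fy=1.5))
s=status.observe();print(s["clock"],s["position"].round(4),s["ee_rot"].round(4),s["force"].round(2),s["joints"].round(2),round(s["width"],3))
E
python3 look.py 1 side wrist
```

```text
1.9167 [ 0.3898 -0.1841  0.0035] [-5.0000e-04  1.5692e+00 -3.0000e-04] [ 0.04  1.24 -0.82] [ 0.28  0.48  0.04  2.26 -0.05  0.4   0.37] 1.0
```

View pics/side1.png

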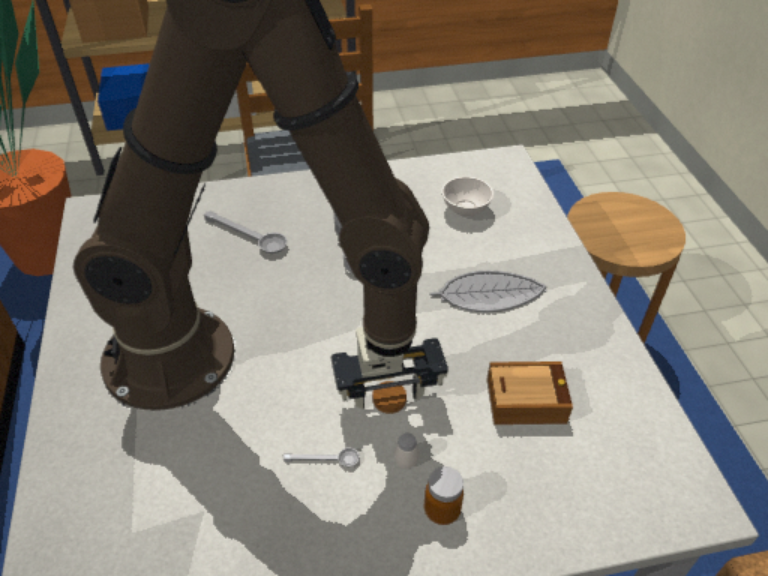

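View pics/wrist1.png

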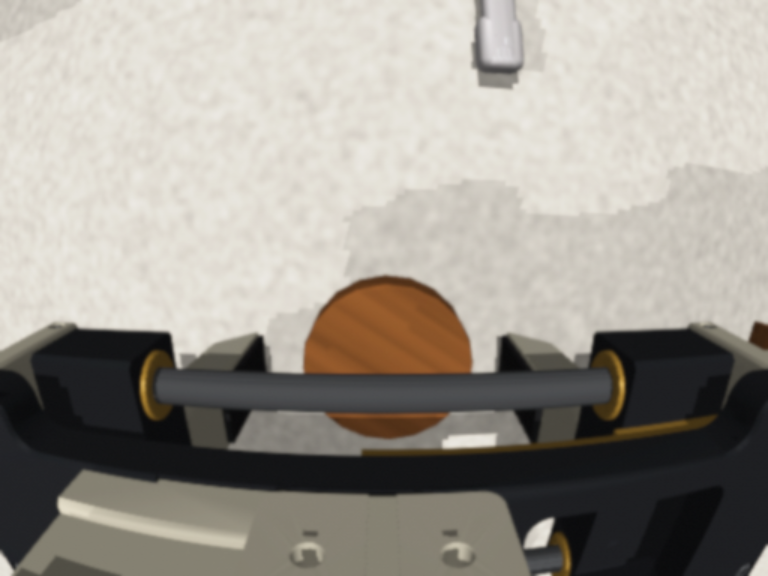

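The wrist view shows the coaster disc at (388,357) centred between the fingertips at (250,350) and (515,350). I'll close and lift.

Request:
step_arm(
  rows=[
    [1,0,0,0,0,0,0],
    [1,0,0,0,0,0,0],
    [1,0,0,0,0,0,0],
    [1,0,0,0,0,0,0],
    [1,0,0,0,0,0,0],
    [1,0,0,0,0,0,0],
    [1,0,0,0,0,0,0],
    [1,0,0,0,0,0,0],
  ],
  newtons=25,
)

```text
clock: 2.58
position: [0.3891, -0.1841, 0.0028]
ee_rot: [0.0, 1.571, -0.0]
force: [0.3, 0.5, 3.1]
width: 0.667
```

Request:
step_arm(
  rows=[
    [1,-0.03,0,0,0,0,0],
    [1,-0.08,0,0,0,0,0],
    [1,-0.13,0,0,0,0,0],
    [1,-0.184,0,0,0,0,0],
    [1,-0.184,0,0,0,0,0],
    [1,-0.184,0,0,0,0,0],
  ],
)

```text
clock: 3.08
position: [0.3905, -0.1845, 0.1522]
ee_rot: [-0.001, 1.566, -0.001]
force: [-0.2, 0.8, -0.6]
width: 0.671
```

Request:
step_arm(
  rows=[
    [1,0,0.45,0.35,0,0,0],
    [1,0,0.4525,0.35,0,0,0],
    [1,0,0.4525,0.35,0,0,0],
    [1,0,0.4525,0.35,0,0,0],
    [1,0,0.4525,0.35,0,0,0],
    [1,0,0.4525,0.35,0,0,0],
    [1,0,0.4525,0.35,0,0,0],
    [1,0,0.4525,0.35,0,0,0],
    [1,0,0.4525,0.35,0,0,0],
    [1,0,0.4525,0.35,0,0,0],
    [1,0,0.4525,0.35,0,0,0],
    [1,0,0.4525,0.35,0,0,0],
  ],
)

```text
clock: 4.08
position: [0.6702, 0.1874, 0.1464]
ee_rot: [-0.003, 1.573, 0.009]
force: [-0.9, 1.1, -1.8]
width: 0.664
```

Request:
step_arm(
  rows=[
    [1,0,0,0,0,0,0],
    [1,0,0,0,0,0,0],
    [1,0,0,0,0,0,0],
  ],
)

```text
clock: 4.33
position: [0.6682, 0.176, 0.1486]
ee_rot: [0.0, 1.573, -0.003]
force: [0.9, 0.2, 0.1]
width: 0.667
```

Request:
step_arm(
  rows=[
    [1,0.04,0.001,0,0,0,0],
    [1,0.08,0.001,0,0,0,0],
    [1,0.115,0.001,0,0,0,0],
    [1,0.145,0.001,0,0,0,0],
    [1,0.165,0.001,0,0,0,0],
    [1,0.176,0.001,0,0,0,0],
    [1,0.182,0.001,0,0,0,0],
    [1,0.182,0.001,0,0,0,0],
    [1,0.182,0.001,0,0,0,0],
    [1,0.182,0.001,0,0,0,0],
  ],
)

```text
clock: 5.17
position: [0.67, 0.1789, 0.0058]
ee_rot: [0.001, 1.569, 0.0]
force: [0.1, -0.6, -0.1]
width: 0.665
```

Request:
step_arm(
  rows=[
    [1,0.0025,0,0,0,0,0],
    [1,0.0035,0,0,0,0,0],
    [1,0.0035,0,0,0,0,0],
    [1,0.0035,0,0,0,0,0],
  ],
)

```text
clock: 5.5
position: [0.6698, 0.179, 0.0029]
ee_rot: [0.0, 1.569, 0.0]
force: [-0.3, -0.2, 5.5]
width: 0.67
```

Contact felt (5.5 N) at the same height as when gripped. I'll release and lift.

Request:
step_arm(
  rows=[
    [-1,0,0,0,0,0,0],
    [-1,0,0,0,0,0,0],
    [-1,0,0,0,0,0,0],
    [-1,0,0,0,0,0,0],
    [-1,0,0,0,0,0,0],
    [-1,-0.04,0,0,0,0,0],
    [-1,-0.08,0,0,0,0,0],
    [-1,-0.13,0,0,0,0,0],
    [-1,-0.18,0,0,0,0,0],
    [-1,-0.22,0,0,0,0,0],
    [-1,-0.22,0,0,0,0,0],
    [-1,-0.22,0,0,0,0,0],
  ],
)

```text
clock: 6.5
position: [0.6704, 0.1792, 0.1802]
ee_rot: [0.001, 1.566, 0.001]
force: [-0.3, 0.6, -1.2]
width: 0.997
```

```bash
python3 look.py 2 side scene wrist; python3 - <<'E'
from h import *
for n in ["side","scene"]:
    d=load(n+"2.npz");W=cloud(d);z=W[...,2]+(0.0016 if n=="side" else .0005)
    for nm,x0,x1,y0,y1,z0,z1 in (("coaster",.62,.72,.13,.23,.011,.02),("tumbler",.34,.45,.25,.345,.086,.1),("katori",.34,.45,.12,.23,.033,.045)):
        m=(W[...,0]>x0)&(W[...,0]<x1)&(W[...,1]>y0)&(W[...,1]<y1)&(z>z0)&(z<z1);p=W[m][:,:2]
        if len(p)>5: print(n,nm,len(p),p.min(0),p.max(0),p.mean(0),cv2.minEnclosingCircle(p.astype(np.float32)))
E
```

```text
6.65 [0.6681 0.1785 0.176 ] [-6.0000e-04  1.5732e+00 -6.0000e-04] [-0.46 -0.44 -0.07] [-0.33  0.58 -0.01  1.45  0.01  1.11 -0.35] 1.002
side coaster 182 [0.63705145 0.14631871] [0.69595424 0.20802573] [0.66614023 0.17718667] ((0.6684556603431702, 0.17899908125400543), 0.03278038650751114)
side tumbler 45 [0.36363303 0.26985342] [0.41404308 0.32524878] [0.39014039 0.3027254 ] ((0.390695720911026, 0.2976873517036438), 0.027969064190983772)
side katori 66 [0.3665937  0.14670398] [0.42295208 0.20933884] [0.39603228 0.17402637] ((0.39117732644081116, 0.1783505380153656), 0.03325989097356796)
scene coaster 362 [0.63906913 0.14813657] [0.7002413  0.20833002] [0.67057939 0.1777685 ] ((0.6693951487541199, 0.17872920632362366), 0.03181461989879608)
scene katori 71 [0.36655354 0.14869064] [0.42743994 0.20584309] [0.39672416 0.17713518] ((0.39645084738731384, 0.17935125529766083), 0.031117819249629974)
```

View pics/side2.png

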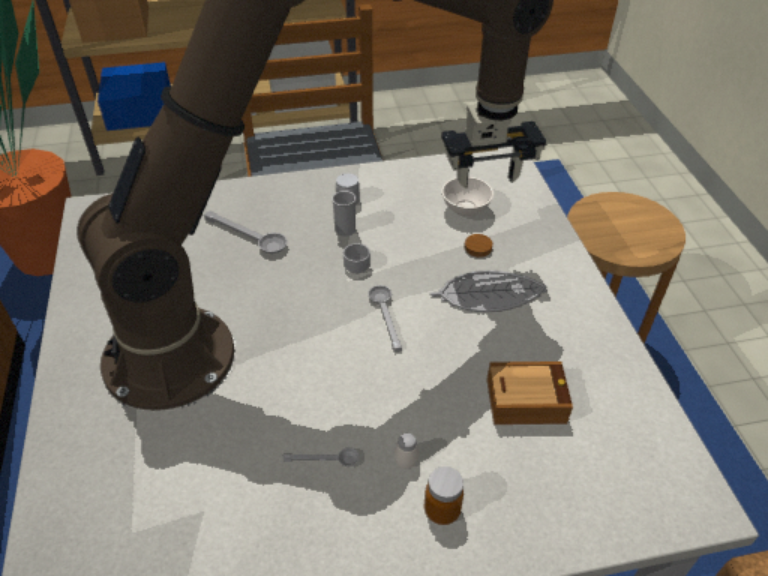

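View pics/scene2.png

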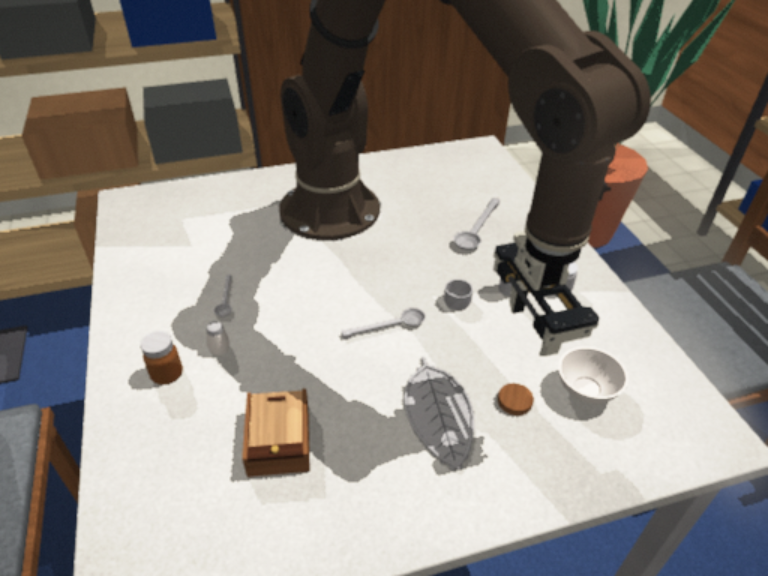

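Coaster now lies at (0.669,0.179) in both views (side px 478,244; scene px 515,398), and nothing else has moved. On to the tumbler at (0.3905,0.298).

Request:
step_arm(
  rows=[
    [-1,0.02,0.149,-0.348,0,0,0],
    [-1,0.02,0.149,-0.348,0,0,0],
    [-1,0.02,0.149,-0.348,0,0,0],
    [-1,0.02,0.149,-0.348,0,0,0],
    [-1,0.02,0.149,-0.348,0,0,0],
    [-1,0.02,0.149,-0.348,0,0,0],
    [-1,0.02,0.149,-0.348,0,0,0],
    [-1,0.02,0.149,-0.348,0,0,0],
    [-1,0.02,0.149,-0.348,0,0,0],
    [-1,0.02,0.149,-0.348,0,0,0],
    [-1,0.02,0.149,-0.348,0,0,0],
    [-1,0.02,0.149,-0.348,0,0,0],
  ],
)

```text
clock: 7.65
position: [0.392, 0.2971, 0.1611]
ee_rot: [0.001, 1.571, -0.002]
force: [-0.1, -0.7, -0.1]
width: 1.001
```

Request:
step_arm(
  rows=[
    [-1,0,0,0,0,0,0],
    [-1,0,0,0,0,0,0],
    [-1,0,0,0,0,0,0],
    [-1,0,0,0,0,0,0],
  ],
)

```text
clock: 7.98
position: [0.391, 0.2978, 0.1615]
ee_rot: [0.001, 1.571, -0.001]
force: [-0.4, -0.7, -1.0]
width: 1.004
```

Request:
step_arm(
  rows=[
    [-1,0.04,0,0,0,0,0],
    [-1,0.08,0,0,0,0,0],
    [-1,0.12,0,0,0,0,0],
    [-1,0.145,0,0,0,0,0],
    [-1,0.158,0,0,0,0,0],
    [-1,0.158,0,0,0,0,0],
    [-1,0.158,0,0,0,0,0],
    [-1,0.158,0,0,0,0,0],
    [-1,0.158,0,0,0,0,0],
  ],
)

```text
clock: 8.73
position: [0.3915, 0.2988, 0.0365]
ee_rot: [0.002, 1.569, 0.001]
force: [-0.1, 0.3, -0.2]
width: 0.998
```

```bash
python3 look.py 3 wrist
```

```text
8.7833 [0.3914 0.2987 0.0364] [1.4000e-03 1.5689e+00 1.2000e-03] [ 0.27 -0.34  0.01] [-0.69  0.48 -0.09  2.09  0.07  0.57 -0.83] 0.998
```

View pics/wrist3.png

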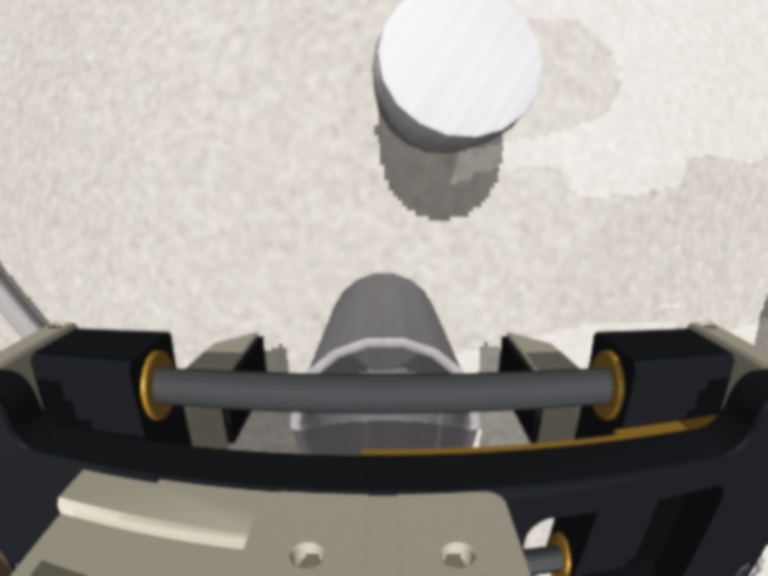

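The tumbler (lip around 385,400) is centred between the fingers, and the tin at (458,65) is well clear. Closing.

Request:
step_arm(
  rows=[
    [1,0,0,0,0,0,0],
    [1,0,0,0,0,0,0],
    [1,0,0,0,0,0,0],
    [1,0,0,0,0,0,0],
    [1,0,0,0,0,0,0],
    [1,0,0,0,0,0,0],
    [1,0,0,0,0,0,0],
    [1,0,0,0,0,0,0],
    [1,0,0,0,0,0,0],
    [1,0,0,0,0,0,0],
  ],
  newtons=25,
)

```text
clock: 9.62
position: [0.3906, 0.2979, 0.0351]
ee_rot: [-0.0, 1.571, -0.0]
force: [-0.5, -0.1, -0.1]
width: 0.544
```

Request:
step_arm(
  rows=[
    [1,-0.02,0,0,0,0,0],
    [1,-0.06,0,0,0,0,0],
    [1,-0.11,0,0,0,0,0],
    [1,-0.15,0,0,0,0,0],
    [1,-0.162,0,0,0,0,0],
    [1,-0.162,0,0,0,0,0],
    [1,-0.162,0,0,0,0,0],
  ],
)

```text
clock: 10.2
position: [0.3906, 0.2978, 0.1644]
ee_rot: [0.0, 1.57, 0.0]
force: [-0.8, -0.1, -1.6]
width: 0.544
```

Request:
step_arm(
  rows=[
    [1,0,-0.01,0.02,0,0,0],
    [1,0,-0.03,0.06,0,0,0],
    [1,0,-0.05,0.11,0,0,0],
    [1,0,-0.07,0.16,0,0,0],
    [1,0,-0.09,0.21,0,0,0],
    [1,0,-0.11,0.26,0,0,0],
    [1,0,-0.13,0.3,0,0,0],
    [1,0,-0.145,0.335,0,0,0],
    [1,0,-0.149,0.348,0,0,0],
    [1,0,-0.149,0.348,0,0,0],
    [1,0,-0.149,0.348,0,0,0],
    [1,0,-0.149,0.348,0,0,0],
  ],
)

```text
clock: 11.2
position: [0.6672, 0.1797, 0.1628]
ee_rot: [-0.001, 1.574, 0.001]
force: [-0.1, -0.1, -1.2]
width: 0.54
```

Request:
step_arm(
  rows=[
    [1,0,0,0,0,0,0],
    [1,0,0,0,0,0,0],
    [1,0,0,0,0,0,0],
    [1,0,0,0,0,0,0],
    [1,0,0,0,0,0,0],
    [1,0,0,0,0,0,0],
  ],
)

```text
clock: 11.7
position: [0.669, 0.1789, 0.1649]
ee_rot: [0.0, 1.571, 0.0]
force: [-0.3, 0.8, -1.3]
width: 0.539
```

Request:
step_arm(
  rows=[
    [1,0.03,0,0,0,0,0],
    [1,0.06,0,0,0,0,0],
    [1,0.09,0,0,0,0,0],
    [1,0.115,0,0,0,0,0],
    [1,0.13,0,0,0,0,0],
    [1,0.137,0,0,0,0,0],
    [1,0.138,0,0,0,0,0],
    [1,0.138,0,0,0,0,0],
    [1,0.138,0,0,0,0,0],
    [1,0.138,0,0,0,0,0],
  ],
)

```text
clock: 12.53
position: [0.6699, 0.1791, 0.0558]
ee_rot: [0.001, 1.569, 0.0]
force: [-0.4, -0.2, -0.6]
width: 0.543
```

```bash
python3 look.py 4 scene side; python3 - <<'E'
import cv2
from h import *
a=load("scene4.npz")["pixels"][200:300,290:430,::-1];b=load("side4.npz")["pixels"][90:190,250:390,::-1]
cv2.imwrite("pics/c4.png",cv2.resize(np.vstack([a,b]),None,fx=3,fy=3,interpolation=cv2.INTER_CUBIC))
E
```

```text
12.6333 [0.6696 0.179  0.0554] [5.0000e-04 1.5692e+00 3.0000e-04] [-0.3   0.05 -0.66] [-0.33  0.7  -0.01  1.56  0.01  0.88 -0.35] 0.545
```

View pics/c4.png

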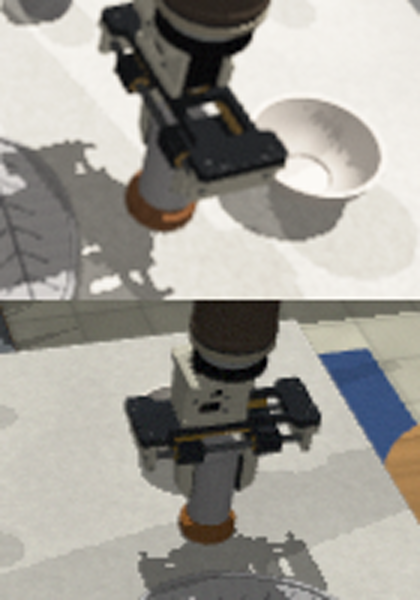

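The tumbler foot sits centrally over the coaster in both crops (scene 160,195; side 208,515). I'll lower until it touches.

Request:
step_arm(
  rows=[
    [1,0.002,0,0,0,0,0],
    [1,0.004,0,0,0,0,0],
    [1,0.005,0,0,0,0,0],
    [1,0.005,0,0,0,0,0],
    [1,0.005,0,0,0,0,0],
    [1,0.005,0,0,0,0,0],
  ],
)

```text
clock: 13.13
position: [0.6694, 0.1789, 0.0511]
ee_rot: [0.0, 1.57, 0.0]
force: [-0.2, -1.3, 6.4]
width: 0.54
```

Request:
step_arm(
  rows=[
    [0.2,0,0,0,0,0,0],
    [-0.3,0,0,0,0,0,0],
    [-1,0,0,0,0,0,0],
    [-1,0,0,0,0,0,0],
    [-1,0,0,0,0,0,0],
    [-1,0,0,0,0,0,0],
    [-1,-0.03,0,0,0,0,0],
    [-1,-0.07,0,0,0,0,0],
    [-1,-0.11,0,0,0,0,0],
    [-1,-0.15,0,0,0,0,0],
    [-1,-0.15,0,0,0,0,0],
    [-1,-0.15,0,0,0,0,0],
  ],
)

```text
clock: 14.13
position: [0.6704, 0.1792, 0.1729]
ee_rot: [0.001, 1.566, 0.001]
force: [0.0, -0.1, -0.4]
width: 0.997
```

Request:
step_arm(
  rows=[
    [-1,0,-0.001,-0.05,0,0,0],
    [-1,0,-0.001,-0.1,0,0,0],
    [-1,0,-0.001,-0.15,0,0,0],
    [-1,0,-0.001,-0.2,0,0,0],
    [-1,0.03,-0.001,-0.25,0,0,0],
    [-1,0.06,-0.001,-0.29,0,0,0],
    [-1,0.09,-0.001,-0.325,0,0,0],
    [-1,0.1,-0.001,-0.343,0,0,0],
    [-1,0.1,-0.001,-0.343,0,0,0],
    [-1,0.1,-0.001,-0.343,0,0,0],
    [-1,0.1,-0.001,-0.343,0,0,0],
    [-1,0.1,-0.001,-0.343,0,0,0],
  ],
)

```text
clock: 15.13
position: [0.3962, 0.1783, 0.0907]
ee_rot: [0.001, 1.569, -0.0]
force: [1.5, -0.8, 0.4]
width: 1.001
```

```bash
python3 look.py 5 side scene wrist; python3 - <<'E'
from h import *
for n in ["side","scene"]:
    d=load(n+"5.npz");W=cloud(d);z=W[...,2]+(0.0016 if n=="side" else .0005)
    for nm,x0,x1,y0,y1,z0,z1 in (("coaster",.62,.72,.13,.23,.011,.02),("tumbler",.62,.72,.13,.23,.09,.11),("katori",.34,.45,.12,.23,.033,.045)):
        m=(W[...,0]>x0)&(W[...,0]<x1)&(W[...,1]>y0)&(W[...,1]<y1)&(z>z0)&(z<z1);p=W[m][:,:2]
        if len(p)>5: print(n,nm,len(p),p.min(0),p.max(0),p.mean(0),cv2.minEnclosingCircle(p.astype(np.float32)))
E
```

```text
15.2833 [0.3957 0.1781 0.0906] [ 1.0000e-03  1.5697e+00 -3.0000e-04] [ 0.23 -0.22 -0.57] [-0.49  0.32 -0.07  2.18  0.04  0.65 -0.59] 1.0
side coaster 80 [0.63529546 0.14385984] [0.69849207 0.19949747] [0.66203908 0.1635368 ] ((0.6674309968948364, 0.17622020840644836), 0.0325927771627903)
side tumbler 127 [0.64216866 0.15307396] [0.69302546 0.20935576] [0.66775613 0.18186576] ((0.6665313243865967, 0.18134260177612305), 0.029115913435816765)
side katori 64 [0.36732846 0.14748467] [0.42313969 0.20467625] [0.39551325 0.17467466] ((0.39597490429878235, 0.17406190931797028), 0.031128233298659325)
scene coaster 139 [0.64012093 0.14649701] [0.70086268 0.20829946] [0.68102454 0.16905236] ((0.6700459718704224, 0.17740918695926666), 0.031299881637096405)
scene tumbler 209 [0.6425105 0.1545756] [0.69519815 0.20680691] [0.66822689 0.18120469] ((0.668555736541748, 0.18075723946094513), 0.02773081511259079)
scene katori 75 [0.36639586 0.14876897] [0.42535609 0.205745  ] [0.39824234 0.17590339] ((0.3954940736293793, 0.17729264497756958), 0.030463967472314835)
```

View pics/scene5.png

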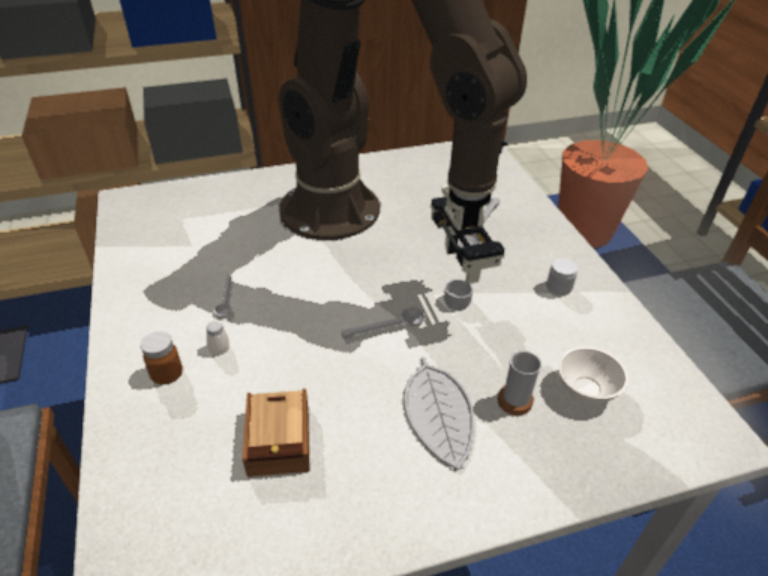

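View pics/wrist5.png

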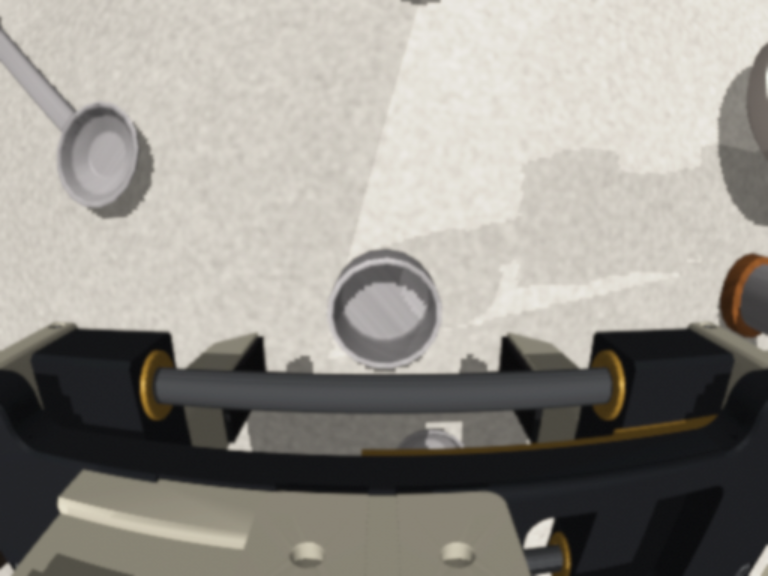

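Tumbler stands upright on the coaster (lip centre 0.668,0.181 vs. coaster 0.669,0.178). Katori is at wrist px (385,310), centred between the fingers. Descend and grip.

Request:
step_arm(
  rows=[
    [-1,0.03,0,0,0,0,0],
    [-1,0.06,0,0,0,0,0],
    [-1,0.085,0,0,0,0,0],
    [-1,0.097,0,0,0,0,0],
    [-1,0.098,0,0,0,0,0],
    [-1,0.098,0,0,0,0,0],
    [-1,0.098,0,0,0,0,0],
    [-1,0.098,0,0,0,0,0],
  ],
)

```text
clock: 15.95
position: [0.3954, 0.1783, 0.0128]
ee_rot: [0.001, 1.569, 0.0]
force: [0.9, 0.6, 0.4]
width: 1.002
```

Request:
step_arm(
  rows=[
    [1,0,0,0,0,0,0],
    [1,0,0,0,0,0,0],
    [1,0,0,0,0,0,0],
    [1,0,0,0,0,0,0],
    [1,0,0,0,0,0,0],
    [1,0,0,0,0,0,0],
    [1,0,0,0,0,0,0],
    [1,0,0,0,0,0,0],
    [1,0,0,0,0,0,0],
    [1,0,0,0,0,0,0],
  ],
  newtons=25,
)

```text
clock: 16.78
position: [0.3948, 0.178, 0.012]
ee_rot: [0.0, 1.571, -0.0]
force: [-0.1, 0.2, 3.7]
width: 0.616
```

Request:
step_arm(
  rows=[
    [1,-0.02,0,0,0,0,0],
    [1,-0.06,0,0,0,0,0],
    [1,-0.1,0,0,0,0,0],
    [1,-0.13,0,0,0,0,0],
    [1,-0.13,0,0,0,0,0],
    [1,-0.13,0,0,0,0,0],
  ],
)

```text
clock: 17.28
position: [0.3952, 0.1784, 0.1169]
ee_rot: [0.001, 1.568, 0.001]
force: [-1.5, 0.0, -1.0]
width: 0.618
```

Request:
step_arm(
  rows=[
    [1,0,-0.02,0.03,0,0,0],
    [1,0,-0.05,0.08,0,0,0],
    [1,0,-0.07,0.13,0,0,0],
    [1,0,-0.09,0.18,0,0,0],
    [1,0,-0.11,0.22,0,0,0],
    [1,0,-0.13,0.26,0,0,0],
    [1,0,-0.15,0.3,0,0,0],
    [1,0,-0.165,0.325,0,0,0],
    [1,0,-0.17,0.3315,0,0,0],
    [1,0,-0.17,0.3315,0,0,0],
    [1,0,-0.17,0.3315,0,0,0],
    [1,0,-0.17,0.3315,0,0,0],
  ],
)

```text
clock: 18.28
position: [0.6581, 0.0434, 0.1149]
ee_rot: [-0.001, 1.573, 0.002]
force: [-0.5, 0.6, -0.0]
width: 0.619
```

Request:
step_arm(
  rows=[
    [1,0,0,0,0,0,0],
    [1,0,0,0,0,0,0],
    [1,0,0,0,0,0,0],
    [1,0,0,0,0,0,0],
    [1,0,0,0,0,0,0],
  ],
)

```text
clock: 18.7
position: [0.6597, 0.0422, 0.1162]
ee_rot: [-0.0, 1.57, 0.0]
force: [0.2, -0.1, 0.2]
width: 0.614
```

Request:
step_arm(
  rows=[
    [1,0.03,0,0,0,0,0],
    [1,0.06,0,0,0,0,0],
    [1,0.085,0,0,0,0,0],
    [1,0.105,0,0,0,0,0],
    [1,0.117,0,0,0,0,0],
    [1,0.119,0,0,0,0,0],
    [1,0.119,0,0,0,0,0],
    [1,0.119,0,0,0,0,0],
    [1,0.119,0,0,0,0,0],
  ],
)

```text
clock: 19.45
position: [0.6608, 0.0421, 0.0221]
ee_rot: [0.0, 1.569, 0.0]
force: [-0.9, -0.4, -0.9]
width: 0.618
```

Request:
step_arm(
  rows=[
    [1,0.003,0,0,0,0,0],
    [1,0.005,0,0,0,0,0],
    [1,0.006,0,0,0,0,0],
    [1,0.006,0,0,0,0,0],
    [1,0.006,0,0,0,0,0],
  ],
)

```text
clock: 19.87
position: [0.6599, 0.042, 0.0162]
ee_rot: [0.0, 1.57, -0.0]
force: [-0.8, -0.2, 2.0]
width: 0.617
```

Request:
step_arm(
  rows=[
    [0.1,0,0,0,0,0,0],
    [-0.4,0,0,0,0,0,0],
    [-1,0,0,0,0,0,0],
    [-1,0,0,0,0,0,0],
    [-1,0,0,0,0,0,0],
    [-1,0,0,0,0,0,0],
    [-1,-0.03,0,0,0,0,0],
    [-1,-0.07,0,0,0,0,0],
    [-1,-0.11,0,0,0,0,0],
    [-1,-0.13,0,0,0,0,0],
    [-1,-0.13,0,0,0,0,0],
    [-1,-0.13,0,0,0,0,0],
  ],
)

```text
clock: 20.87
position: [0.6605, 0.0421, 0.121]
ee_rot: [0.0, 1.568, 0.0]
force: [-0.2, 0.1, -0.3]
width: 1.001
```

Request:
step_arm(
  rows=[
    [-1,0,-0.01,-0.05,0,0,0],
    [-1,0,-0.02,-0.1,-0.02,0,0],
    [-1,0,-0.03,-0.15,-0.04,0,0],
    [-1,0,-0.04,-0.2,-0.043,0,0],
    [-1,0,-0.04,-0.24,-0.043,0,0],
    [-1,0.02,-0.04,-0.27,-0.043,0,0],
    [-1,0.025,-0.04,-0.29,-0.043,0,0],
    [-1,0.025,-0.04,-0.29,-0.043,0,0],
    [-1,0.025,-0.04,-0.29,-0.043,0,0],
    [-1,0.025,-0.04,-0.29,-0.043,0,0],
    [-1,0.025,-0.04,-0.29,-0.043,0,0],
  ],
)

```text
clock: 21.78
position: [0.4289, 0.0101, 0.0999]
ee_rot: [-0.035, 1.57, 0.035]
force: [-1.0, -1.0, 0.8]
width: 1.001
```

```bash
python3 look.py 6 side scene wrist; python3 - <<'E'
from h import *
for n in ["side","scene"]:
    d=load(n+"6.npz");W=cloud(d);z=W[...,2]+(0.0016 if n=="side" else .0005)
    for nm,x0,x1,y0,y1,z0,z1 in (("katori",.6,.72,-.02,.1,.035,.055),):
        m=(W[...,0]>x0)&(W[...,0]<x1)&(W[...,1]>y0)&(W[...,1]<y1)&(z>z0)&(z<z1);p=W[m][:,:2]
        if len(p)>5: print(n,nm,len(p),p.min(0),p.max(0),p.mean(0),cv2.minEnclosingCircle(p.astype(np.float32)))
    m=(W[...,0]>.5)&(W[...,0]<.8)&(W[...,1]>-.04)&(W[...,1]<.125)&(z>.006)&(z<.013);p=W[m][:,:2]
    print("plate x ext",np.sort(p[:,0])[[2,-3]],"y",np.sort(p[:,1])[[2,-3]])
    m=(W[...,0]>.39)&(W[...,0]<.46)&(W[...,1]>-.1)&(W[...,1]<.12)&(z>.006)&(z<.017);p=W[m][:,:2]
    h=p[(p[:,1]>-.07)&(p[:,1]<.04)]
    if len(p)>5: print("spoon y",np.sort(p[:,1])[[1,-2]]," fit x=a*y+b",np.polyfit(h[:,1],h[:,0],1))
E
```

```text
21.9333 [0.4286 0.0101 0.0999] [-0.0352  1.5701  0.0353] [-0.03 -0.03  0.51] [-0.12  0.29 -0.04  2.18  0.02  0.67 -0.12] 1.001
side katori 88 [0.62939325 0.01184806] [0.68431426 0.07380938] [0.65699609 0.04130286] ((0.6565095782279968, 0.0431990809738636), 0.031466130167245865)
plate x ext [0.53516432 0.76641675] y [-0.01693996  0.09842031]
spoon y [-0.07848483  0.09706874]  fit x=a*y+b [-0.04499176  0.42547026]
scene katori 127 [0.63020266 0.01312705] [0.68841395 0.07059413] [0.65991056 0.04156308] ((0.6590291857719421, 0.04243452847003937), 0.029889371246099472)
plate x ext [0.53225133 0.76837355] y [-0.01531758  0.10047225]
spoon y [-0.07724412  0.09357047]  fit x=a*y+b [-0.04017188  0.42939882]
```

View pics/wrist6.png

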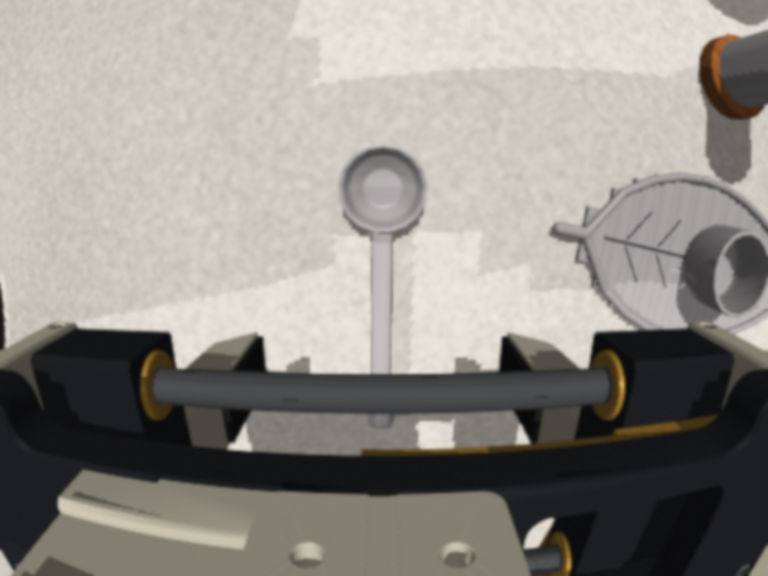

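View pics/scene6.png

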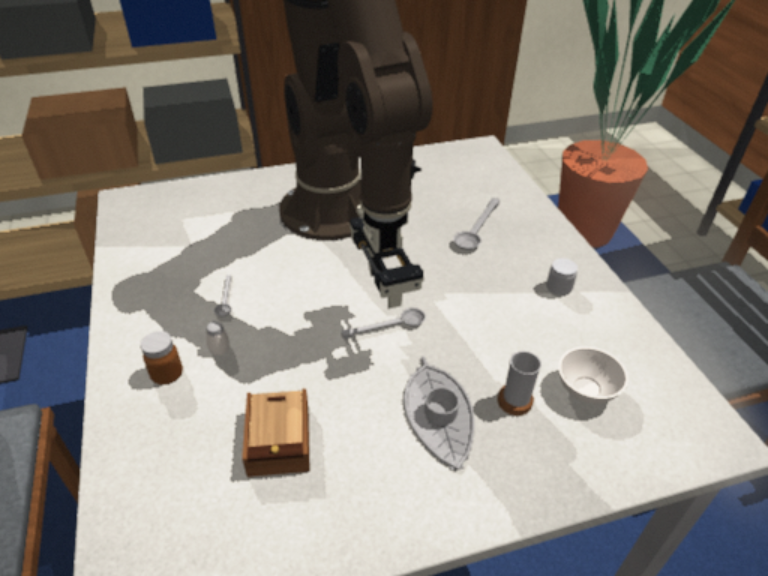

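Cup sits in the plate's middle at (0.659,0.042). The spoon handle runs vertically in the wrist view at column 381, centred in the jaws. Descend and grip.

Request:
step_arm(
  rows=[
    [-1,0.03,0,0,0,0,0],
    [-1,0.06,0,0,0,0,0],
    [-1,0.09,0,0,0,0,0],
    [-1,0.108,0,0,0,0,0],
    [-1,0.116,0,0,0,0,0],
    [-1,0.119,0,0,0,0,0],
    [-1,0.119,0,0,0,0,0],
    [-1,0.119,0,0,0,0,0],
  ],
)

```text
clock: 22.6
position: [0.4285, 0.0101, 0.0054]
ee_rot: [-0.035, 1.569, 0.035]
force: [1.1, 0.8, -0.7]
width: 0.998
```

Request:
step_arm(
  rows=[
    [1,0,0,0,0,0,0],
    [1,0,0,0,0,0,0],
    [1,0,0,0,0,0,0],
    [1,0,0,0,0,0,0],
    [1,0,0,0,0,0,0],
    [1,0,0,0,0,0,0],
    [1,0,0,0,0,0,0],
    [1,0,0,0,0,0,0],
    [1,0,0,0,0,0,0],
    [1,0,0,0,0,0,0],
    [1,0,0,0,0,0,0],
    [1,0,0,0,0,0,0],
  ],
  newtons=35,
)

```text
clock: 23.6
position: [0.4278, 0.01, 0.0047]
ee_rot: [-0.035, 1.571, 0.035]
force: [0.5, 0.8, 0.1]
width: 0.181
```

Request:
step_arm(
  rows=[
    [1,0,0,0,0,0,0],
    [1,0,0,0,0,0,0],
    [1,0,0,0,0,0,0],
    [1,0,0,0,0,0,0],
  ],
)

```text
clock: 23.93
position: [0.4279, 0.01, 0.0047]
ee_rot: [-0.035, 1.57, 0.035]
force: [-0.4, -0.2, 0.2]
width: 0.126
```

Request:
step_arm(
  rows=[
    [1,-0.01,0,0,0,0,0],
    [1,-0.04,0,0,0,0,0],
    [1,-0.08,0,0,0,0,0],
    [1,-0.12,0,0,0,0,0],
    [1,-0.145,0,0,0,0,0],
    [1,-0.145,0,0,0,0,0],
    [1,-0.145,0,0,0,0,0],
    [1,-0.145,0,0,0,0,0],
  ],
)

```text
clock: 24.6
position: [0.4273, 0.0099, 0.1205]
ee_rot: [-0.035, 1.571, 0.035]
force: [-0.1, 0.5, -1.6]
width: 0.121
```

```bash
python3 look.py 7 side wrist
```

```text
24.7 [0.4269 0.0099 0.1198] [-0.0355  1.5726  0.0351] [ 0.36 -0.14 -0.98] [-0.11  0.26 -0.04  2.16  0.02  0.72 -0.12] 0.124
```

View pics/side7.png

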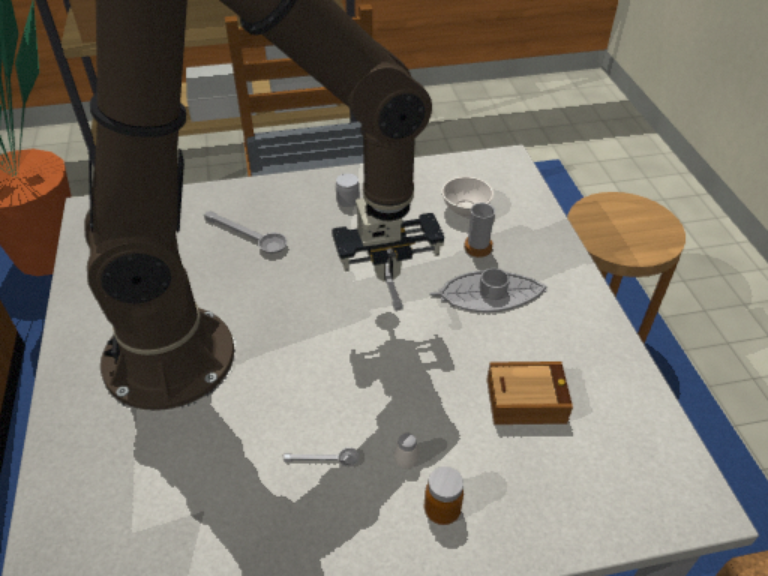

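View pics/wrist7.png

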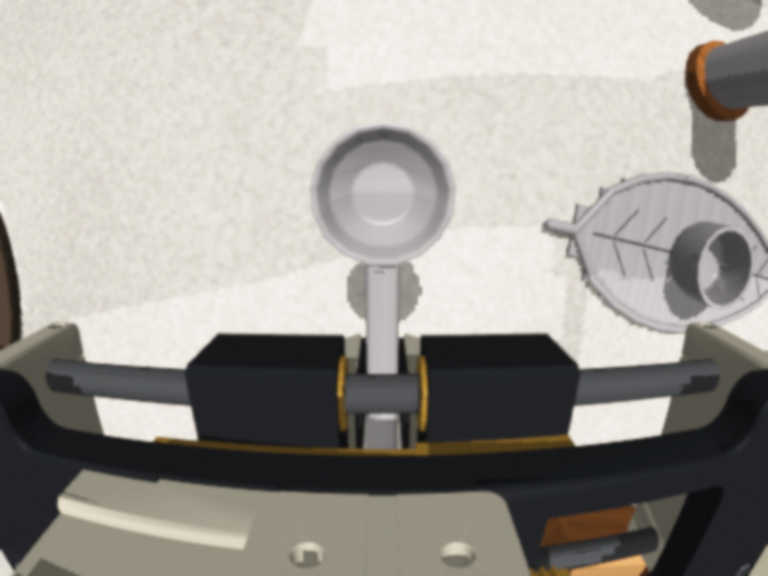

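Spoon is held level with the bowl upward (wrist px 383,195). Now carry it and turn it by +82° in two calls.

Request:
step_arm(
  rows=[
    [1,0,-0.02,0.03,-0.1,0,0],
    [1,0,-0.04,0.06,-0.2,0,0],
    [1,0,-0.05,0.09,-0.3,0,0],
    [1,0,-0.07,0.12,-0.4,0,0],
    [1,0,-0.08,0.15,-0.5,0,0],
    [1,0,-0.1,0.18,-0.6,0,0],
    [1,0,-0.11,0.21,-0.7,0,0],
    [1,0,-0.13,0.24,-0.8,0,0],
    [1,0,-0.14,0.26,-0.9,0,0],
    [1,0,-0.145,0.267,-0.97,0,0],
    [1,0,-0.145,0.267,-1,0,0],
    [1,0,-0.145,0.267,-1,0,0],
  ],
)

```text
clock: 25.7
position: [0.6458, -0.0968, 0.1185]
ee_rot: [-0.849, 1.401, 0.852]
force: [0.2, -0.4, -0.8]
width: 0.126
```

Request:
step_arm(
  rows=[
    [1,0,0,0,-0.1,0,0],
    [1,0,0,0,-0.2,0,0],
    [1,0,0,0,-0.3,0,0],
    [1,0,0,0,-0.367,0,0],
    [1,0,0,0,-0.367,0,0],
    [1,0,0,0,-0.367,0,0],
    [1,0,0,0,-0.367,0,0],
    [1,0,0,0,-0.367,0,0],
  ],
)

```text
clock: 26.37
position: [0.6462, -0.0961, 0.1204]
ee_rot: [-1.138, 1.254, 1.138]
force: [-0.6, -0.8, -0.5]
width: 0.123
```

```bash
python3 look.py 8 side scene; python3 - <<'E'
from cell import status
from scipy.spatial.transform import Rotation as R
s=status.observe();print(R.from_rotvec(s["ee_rot"]).as_matrix().round(4),s["position"])
E
```

```text
26.4667 [ 0.6464 -0.0962  0.1207] [-1.1387  1.2529  1.1386] [-0.55  0.83 -0.75] [ 0.28  0.6  -0.32  1.6   0.22  0.98  1.36] 0.123
[[-1.000e-04 -9.955e-01  9.520e-02]
 [-1.000e-04  9.520e-02  9.955e-01]
 [-1.000e+00  1.000e-04 -1.000e-04]] [ 0.64635513 -0.09616863  0.12068369]
```

View pics/scene8.png

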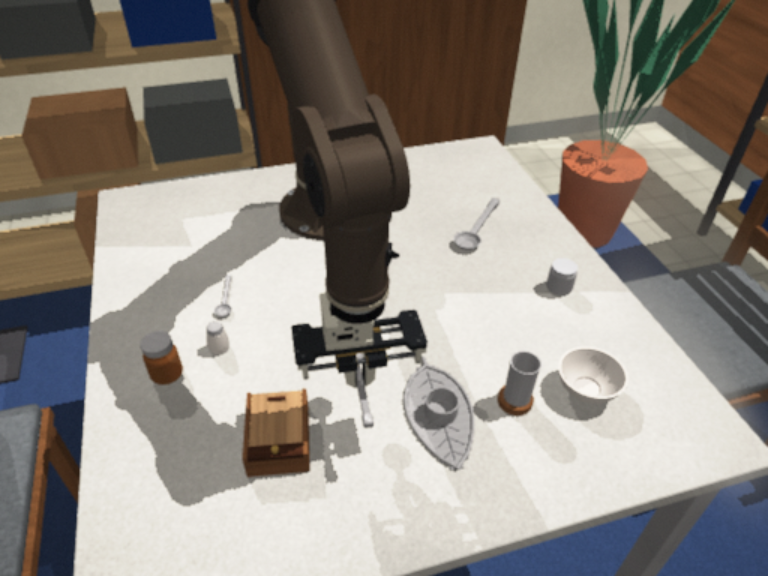

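View pics/side8.png

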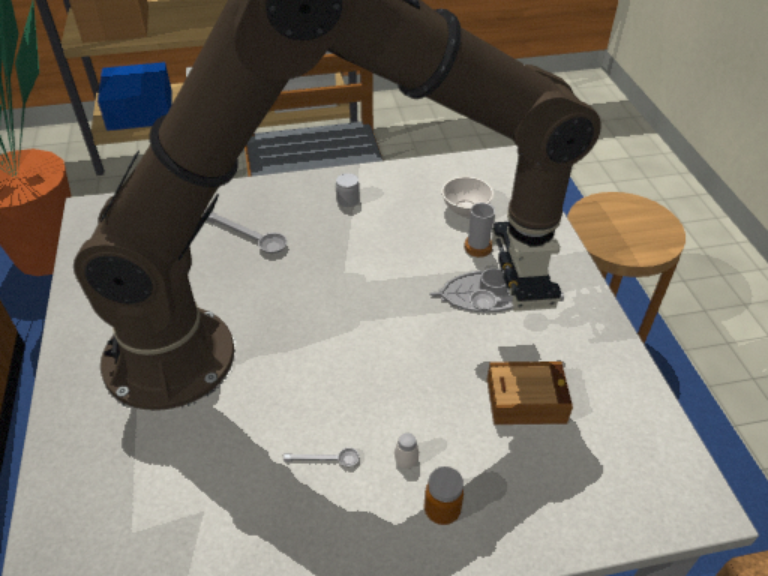

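Spoon is parallel to the plate (tool y = −0.995, 0.095) with its middle at (0.646,−0.096). The scene view shows it between the box (278,432) and the plate (438,410). Lower it.

Request:
step_arm(
  rows=[
    [1,0.03,0,0,0,0,0],
    [1,0.06,0,0,0,0,0],
    [1,0.09,0,0,0,0,0],
    [1,0.115,0,0,0,0,0],
    [1,0.13,0,0,0,0,0],
    [1,0.138,0,0,0,0,0],
    [1,0.14,0,0,0,0,0],
    [1,0.14,0,0,0,0,0],
    [1,0.14,0,0,0,0,0],
    [1,0.14,0,0,0,0,0],
  ],
)

```text
clock: 27.3
position: [0.6473, -0.0963, 0.01]
ee_rot: [-1.14, 1.251, 1.138]
force: [-0.4, 0.6, -1.1]
width: 0.123
```

Request:
step_arm(
  rows=[
    [1,0.002,0,0,0,0,0],
    [1,0.003,0,0,0,0,0],
    [1,0.004,0,0,0,0,0],
    [1,0.004,0,0,0,0,0],
    [1,0.004,0,0,0,0,0],
  ],
)

```text
clock: 27.72
position: [0.6464, -0.0963, 0.0055]
ee_rot: [-1.139, 1.252, 1.139]
force: [-0.2, 0.3, -1.2]
width: 0.124
```

Request:
step_arm(
  rows=[
    [1,0.001,0,0,0,0,0],
    [1,0.0015,0,0,0,0,0],
    [1,0.0015,0,0,0,0,0],
    [1,0.0015,0,0,0,0,0],
  ],
)

```text
clock: 28.05
position: [0.6465, -0.0963, 0.0048]
ee_rot: [-1.14, 1.252, 1.139]
force: [-2.0, -0.0, 5.6]
width: 0.125
```

Contact. Open partway, lift, then open fully.

Request:
step_arm(
  rows=[
    [0.4,0,0,0,0,0,0],
    [0.3,0,0,0,0,0,0],
    [0.3,0,0,0,0,0,0],
    [0.3,0,0,0,0,0,0],
    [0.3,0,0,0,0,0,0],
    [0.3,-0.02,0,0,0,0,0],
    [0.3,-0.05,0,0,0,0,0],
    [0.3,-0.1,0,0,0,0,0],
    [0.3,-0.15,0,0,0,0,0],
    [0.3,-0.2,0,0,0,0,0],
    [-1,-0.25,0,0,0,0,0],
    [-1,-0.25,0,0,0,0,0],
  ],
)

```text
clock: 29.05
position: [0.6505, -0.0961, 0.2135]
ee_rot: [-1.146, 1.243, 1.13]
force: [1.7, 1.0, 0.4]
width: 0.45
```

Request:
step_arm(
  rows=[
    [-1,-0.05,0.25,-0.05,0,0,0],
    [-1,-0.05,0.25,-0.05,0,0,0],
    [-1,-0.05,0.25,-0.05,0,0,0],
    [-1,-0.05,0.25,-0.05,0,0,0],
    [-1,-0.05,0.25,-0.05,0,0,0],
    [-1,-0.05,0.25,-0.05,0,0,0],
    [-1,-0.05,0.25,-0.05,0,0,0],
    [-1,-0.05,0.25,-0.05,0,0,0],
  ],
)

```text
clock: 29.72
position: [0.444, -0.1174, 0.2447]
ee_rot: [-1.14, 1.252, 1.138]
force: [-0.5, 0.3, -0.4]
width: 0.987
```

```bash
python3 look.py 9 side scene; python3 - <<'E'
from h import *
P=[]
for n in ["side","scene"]:
    d=load(n+"9.npz");W=cloud(d);z=W[...,2]+(0.0016 if n=="side" else .0005)
    def sel(x0,x1,y0,y1,z0,z1):
        m=(W[...,0]>x0)&(W[...,0]<x1)&(W[...,1]>y0)&(W[...,1]<y1)&(z>z0)&(z<z1);return W[m]
    for nm,b in dict(katori=(.6,.72,-.02,.1,.035,.055),coaster=(.62,.72,.13,.23,.011,.02),tumbler=(.62,.72,.13,.23,.095,.115),bowl=(.58,.8,.22,.4,.047,.06)).items():
        p=sel(*b)[:,:2]; print(n,nm,len(p),((p.min(0)+p.max(0))/2).round(4),np.ptp(p,0).round(3)) if len(p)>5 else print(nm,'none')
    for nm,b in dict(plate=(.5,.8,-.04,.125,.0065,.013),spoon=(.53,.76,-.15,-.045,.0065,.02),box=(.5,.75,-.33,-.15,.045,.065)).items():
        p=sel(*b)[:,:2]; print(n,nm,len(p),np.sort(p,0)[[2,-3]].round(4).tolist(),"rect",[np.round(v,1) for v in cv2.minAreaRect((p*1000).astype(np.float32))])
        if nm=="spoon": h=p[(p[:,0]>.61)&(p[:,0]<.7)];print("  y=a x+b",np.polyfit(h[:,0],h[:,1],1),"at .646",np.polyval(np.polyfit(h[:,0],h[:,1],1),.646), "z",np.median(sel(*b)[:,2]))
E
```

```text
29.8167 [ 0.4445 -0.117   0.2442] [-1.1398  1.2514  1.1397] [ 0.47 -1.46 -0.56] [ 0.47  0.18 -0.38  1.91  0.07  1.07  1.54] 0.998
side katori 90 [0.6578 0.0405] [0.058 0.059]
side coaster 81 [0.6656 0.1738] [0.06  0.057]
side tumbler 97 [0.6675 0.1817] [0.05  0.056]
side bowl 107 [0.6784 0.3161] [0.115 0.118]
side plate 314 [[0.531, -0.0167], [0.7588, 0.0988]] rect [array([647.1,  41. ]), array([118. , 239.9]), np.float64(82.1)]
side spoon 279 [[0.5602, -0.1159], [0.7275, -0.0671]] rect [array([ 643. , -105.9]), array([ 53.6, 169.4]), np.float64(75.9)]
  y=a x+b [-0.09521151 -0.03826191] at .646 -0.09976854374825847 z 0.010615294634147565
side box 1542 [[0.5598, -0.2946], [0.7012, -0.1758]] rect [array([ 631.7, -235. ]), array([106.6, 131.5]), np.float64(79.7)]
scene katori 124 [0.6595 0.0422] [0.058 0.057]
scene coaster 136 [0.6703 0.1795] [0.06  0.062]
scene tumbler 162 [0.6682 0.1811] [0.052 0.051]
scene bowl 280 [0.6789 0.3156] [0.119 0.119]
scene plate 548 [[0.5339, -0.0154], [0.7686, 0.0999]] rect [array([650. ,  42.2]), array([115.3, 239.5]), np.float64(88.0)]
scene spoon 349 [[0.5598, -0.1144], [0.7322, -0.0696]] rect [array([ 644.3, -104.5]), array([ 45.6, 172.2]), np.float64(78.2)]
  y=a x+b [-0.09875324 -0.03443848] at .646 -0.09823307175823776 z 0.01193696498931307
scene box 1844 [[0.5607, -0.2946], [0.7044, -0.1765]] rect [array([ 633.2, -235.5]), array([100.4, 131.8]), np.float64(79.3)]
```

View pics/scene9.png

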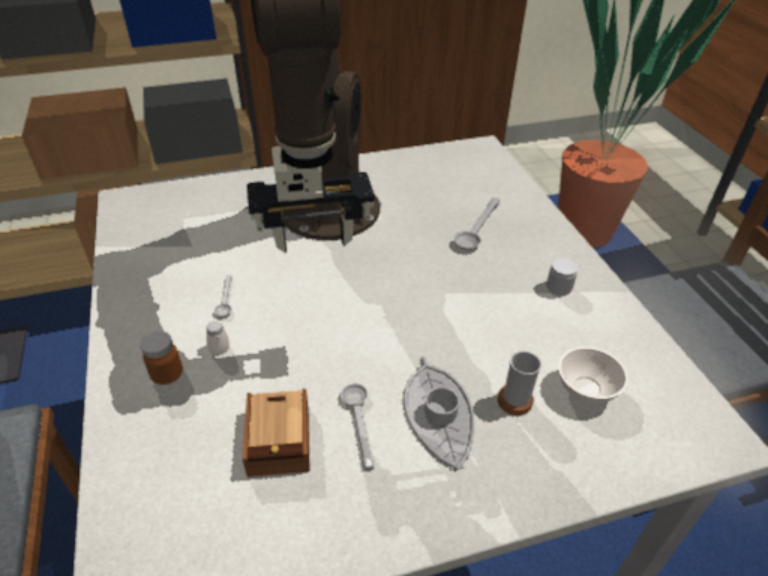

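View pics/side9.png

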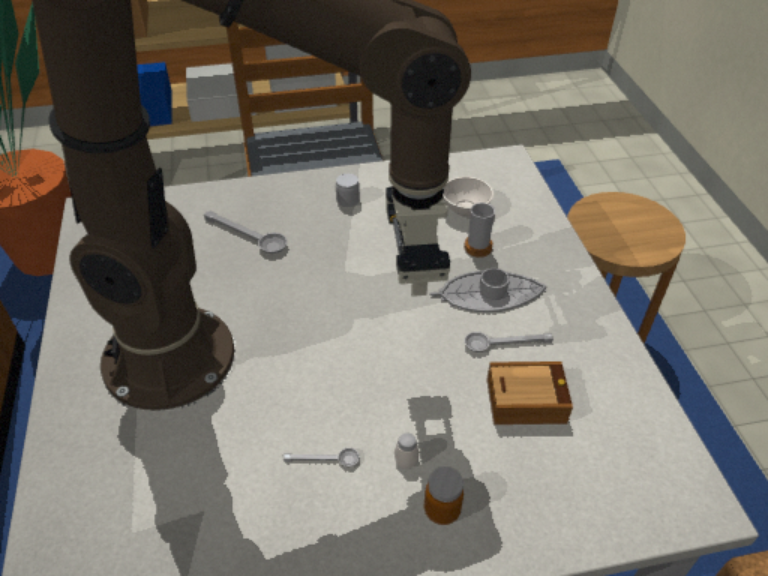

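Both views show everything in place, so I'm handing in.

```bash
python3 -c "
from cell import arm
print(arm.sign_off())"
```

```text
the job is handed in; nothing more can be done
None
```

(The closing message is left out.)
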